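# Close the ingredient well with its tongued cover board

## Robot

A 6-joint arm with a two-finger parallel gripper is mounted at the origin on the work surface. World frame = base frame: x ahead of the robot, y to its left, z up, the work surface at z = 0. Lengths are in m, angles in rad, forces in N, time in s.
With the tool pointing down it reaches from about 0.3 to 0.875 m from the base axis. Payload 6.4 kg.
Tool frame: the origin (TCP) lies midway between the tips of the shut fingers; the grasp point (between the pads) lies 19 mm behind it; z points along the fingers, y is the line along which they close (so a half turn about z gives the same grasp; the last joint's range is limited). The gripper opens to 85 mm and grips with 20 to 120 N. Pads are 22 mm wide; open, the fingers measure 114 mm over their backs; the gripper's body (76 mm by 85 mm) begins 54 mm behind the grasp point. The pads swing forward as they close: fully open they stand 13 mm farther back than shut.
Start: joints at [-0.206, 0.181, 1.607, -0, 1.354, -0.206], TCP at [0.575, 0, 0.231] pointing down, gripper open.
Joint ranges: [-2.99, 2.99], [-0.89, 2.07], [0.3, 2.58], [-1.14, 4.28], [0, 2.63], [-3.12, 3.12]. Speed limits (rad/s): [2.57, 2.57, 3.01, 3.14, 3.14, 3.14].

## Interface

Orientations are given as a unit quaternion [w, x, y, z].
In Python, from rig import ctrl gives the robot as it stands.
- The arm moves only by the shell command python3 -m creep 'ROWS' [OPENING] [FORCE]. ROWS is JSON, a list of rows, each a list of 2 entries, a list of its own where there are three numbers: the shift along the tool's x, y, z each as a share of 3 cm, from -1 to 1, then the turn, a rotation vector about the tool's x, y, z each as a share of pi rad, from -1 to 1. A call has 1 to 8 rows; each row shifts and turns the commanded pose from where the row before left it, along the tool's axes as they then stand; what a row does not reach is not made up. A row lasts 1/8 s, in which the tool goes at most 62.5 mm and 10.7 degrees, less where a joint would pass 70% of its speed; a pose out of reach is approached as far as the arm can. A call with a number of a shift or a turn outside -1 to 1 is refused whole. A call with a gripper value outside its range is refused whole. OPENING is the finger opening in mm, from 0 to 85.4, set as the call begins (- or left out, the last holds). The fingers move at their own pace and stop on an object; FORCE is the grip in N (left out, the last holds). Time passes only in rows, so rows that do not move let the fingers close. It gives the time, the measured TCP pose, the force, the opening and the grip force at its end, in the units of the state.
- ctrl.observe(): the state, without advancing time (a new reading comes with each control period).
- ctrl.get_image(name): name is "scene" or "side" or "wrist"; returns a dict with "frame" (384x512x3 uint8, red, green, blue), "depth" (384x512 float32, m along the optical axis (not along the pixel's ray), 0 where there is no reading), "K" (3x3 intrinsics, pixels), "k1" (the pictures are not rectified: a ray, as slopes to the right and down, at radius r is drawn at 1 + k1 r^2 times it, then the intrinsics apply), "rvec" (rotation vector, rad) and "tvec" (3), from world to camera coordinates, as OpenCV has them; the wrist camera has in their place "tool_from_camera" (4x4, takes a point from camera to tool coordinates, whose origin is the TCP and whose axes are the flange's). Camera axes: x right, y down, z forward; pixel columns grow to the right and rows downward; lengths in m; the calibration is good to about 2 mm. A picture is of the moment at which its call begins: read the wrist's pose just before it.
- ctrl.sign_off(): hands the job in; it is judged then, once.
Trained networks look in a picture, given as the dict that the camera call returned (one of the last four; its "shot" number tells which), for a name from the list of things; names that differ only in an ending like _2 or _b are one class to them, and where a whole thing is asked for, a point or a joint stands for the part that bears it (a point fixed in the world has none). Each returns a list of dicts, best first, with "p" (0 to 1); they miss things now and then, are a little off and sometimes report something else, mostly with a low value. They report only what shows in the picture. A call takes as long as a camera call.
- ctrl.masks_of(target, picture): "region" (384x512 bool, what is visible of it) and "xy" ([column, row] in pixels, amid what is visible of it).
- ctrl.mark_of(target, picture): "xy" ([column, row] in pixels: a listed point, or the origin of a listed thing).
The state is a dict: "time": time; "joint_pos": joint angles; "joint_vel": joint speeds; "joint_efforts": joint torques, N m; "tool_pos": TCP position; "ee_rot": TCP orientation; "ft_force": force on the tool from outside, world axes, zero at the start; "torque": the same for the moment, N m; "width": opening from 0.0 (shut) to 1.0 (fully open); "grip_force": force on a finger pad.
Only numpy, scipy, OpenCV 4.12 (cv2) and the standard library are available. Lean on these libraries where they do the work, as an engineer would, in place of code of your own. Each camera call takes 0.05 s, during which the arm holds its last target. There are 200 camera calls.

## Task

Put the white cover board on the open ingredient well: hold it with its far end raised, angle the long green tongue into the groove under the blue lip on the robot's side, press it gently against the sprung bar there and lower the board flat so that the short tongue drops behind the other blue lip. Let go so that the bar pushes it under that lip and it lies flush and locked; do not force it hard against the well, and leave everything else on the counter where it is.

Things in the scene. Friction and masses are not known exactly. Their poses are not given: they have to be found in the camera images.
- station: Fixed open metal ingredient well, 270 x 176 x 74 tall, with food pans inside. Origin on the table under the middle of the opening; x runs from the grooved rail (robot's side) to the lipped rail. Locked cover: its origin at x 0, height 60, axes parallel. The seat is two ledges along the sides at height 60; side cheeks 70 tall at y = 79 either way leave 4 mm play each side.
- groove (a point): Mouth of the groove: middle of the edge of the grooved rail's blue lip, x = -114 in the well's frame, at seat height 60; axes as the well's. Lip: underside 8 above this point, top 14 above. Groove floor: 6 below it. So the mouth is 14 high, faces +x (away from the robot) and is 158 wide.
- bar_face (a point): Face of the red sprung bar in the groove, when free: x = -125 in the well's frame (11 mm inside the lip's edge), at seat height 60; the point does not move with the bar. The bar yields towards -x by at most 8 mm, then stops hard. It pushes back with 6 N at first and 1.2 N more per mm; the locked cover keeps it pressed in 1 mm.
- far_lip (a point): Middle of the edge of the other rail's blue lip, x = 103.5 in the well's frame, at seat height 60; axes as the well's. Lip: underside 8 above this point, top 14 above; wall face 4.5 beyond the edge. For the short tongue to drop past this edge the cover must be held 4.5 to 7 mm towards -x of its locked place, against the bar (about 13 to 15 N); let go, it slides back under the lip.
- cover: White plastic cover board, loose, about 0.3 kg, 200 (x) x 150 (y) x 14 thick, flat on the table. Origin: centre of its underside, z up. Green tongues flush with its underside, 110 wide, 6 thick: a long one at -x (26 long), a short one at +x (8 long). Black handle fin across the middle of the top: 14 thick (x), 90 long (y), reaching from 14 to 54 above the underside.
- grip (a point): Point inside the cover's handle fin, on its centre, 40 above the cover's underside; axes as the cover's.
- tongue (a point): Tip of the cover's long tongue: middle of its lower outer edge, 126 from the cover's origin along its -x axis; axes as the cover's.
- shaker: Bystander: spice shaker jar with a green cap, 44 dia x 85 tall; origin at the centre of its underside.
- jar: Bystander: glass jar with blue cap, 64 dia x 95 tall; origin at the centre of its underside.
- bowl: Bystander: white mixing bowl, 100 dia x 55 tall; origin at the centre of its underside.
- sauce: Bystander: yellow sauce bottle with red cap, 56 dia x 120 tall; origin at the centre of its underside.
- ramekin: Bystander: small white ceramic cup, 64 dia x 45 tall; origin at the centre of its underside.
- tin: Bystander: steel food tin, 74 dia x 110 tall; origin at the centre of its underside.

How it is judged:
By the outcome, as a careful person would: the job done as asked, in the order asked, and still so for the second after the job is handed in, with the robot touching nothing.
It also fails if it takes over 72 s, if anything falls off the work surface, if the arm or the gripper's body presses on something with over 40 N, if the wrist force passes 120 N, or if a joint passes its speed limit or range.

## Working session

There is one attempt and no reset: what is moved stays moved. The work goes in short steps, Python scripts to look and compute and a shell command to move; the robot and the scene stay as the last step left them, time stands still between calls to the robot, and variables do not carry over. Pictures are saved under pics/ and viewed, at most 10 in all, crops included, and the job is handed in when it is done.

```bash
mkdir -p pics; cat > h.py <<'E'
import numpy as np, cv2
from scipy.spatial.transform import Rotation as R
from rig import ctrl
def pose():
    s=ctrl.observe(); q=s['ee_rot']; T=np.eye(4); T[:3,:3]=R.from_quat([q[1],q[2],q[3],q[0]]).as_matrix(); T[:3,3]=s['tool_pos']; return T
def shot(n):
    T=pose(); p=ctrl.get_image(n)
    if n=='wrist': W=T@np.array(p['tool_from_camera'])
    else:
        M=np.eye(4); M[:3,:3]=cv2.Rodrigues(np.array(p['rvec'],float))[0]; M[:3,3]=np.ravel(p['tvec']); W=np.linalg.inv(M)
    return p,W
def rays(p,uv):
    uv=np.array(uv,float).reshape(-1,1,2)
    return cv2.undistortPoints(uv,np.array(p['K'],float),np.array([p['k1'],0,0,0],float)).reshape(-1,2)
def onplane(p,W,uv,z):
    r=rays(p,uv); d=np.c_[r,np.ones(len(r))]@W[:3,:3].T; o=W[:3,3]
    return o+d*((z-o[2])/d[:,2])[:,None]
def cloud(p,W,mask):
    v,u=np.nonzero(mask&(p['depth']>0)); r=rays(p,np.c_[u,v]); z=p['depth'][v,u]
    return np.c_[r*z[:,None],z]@W[:3,:3].T+W[:3,3]
def save(p,f): cv2.imwrite('pics/'+f,p['frame'][:,:,::-1])
E
cat > a.py <<'E'
from h import *
print(ctrl.observe())
for n in ['scene','side','wrist']:
    p,W=shot(n); save(p,n+'1.png'); print(n,'cam at',W[:3,3].round(3))
    for t in ['cover','station','shaker','jar','bowl','sauce','ramekin','tin']:
        m=ctrl.masks_of(t,p)
        if m and m[0]['p']>.4:
            c=cloud(p,W,m[0]['region']); print(t,round(m[0]['p'],2),np.median(c,0).round(3) if len(c) else '',np.percentile(c,[2,98],axis=0).round(3).tolist() if len(c) else '')
    for t,z in [('cover',0),('grip',.04),('tongue',0),('station',0),('groove',.06),('bar_face',.06),('far_lip',.06)]:
        m=ctrl.mark_of(t,p)
        if m: print(' mark',t,round(m[0]['p'],2),np.round(m[0]['xy'],1),onplane(p,W,m[0]['xy'],z)[0].round(4))
E
python3 a.py
```

```text
{'time': 0.0, 'joint_pos': array([-2.06298325e-01,  1.81529198e-01,  1.60800811e+00, -1.03453356e-06,
        1.35379586e+00, -2.06316647e-01]), 'joint_vel': array([-7.22742889e-04, -9.95928694e-04, -1.00056628e-04,  6.53514155e-06,
       -1.11050542e-03, -2.26598716e-04]), 'joint_efforts': array([ 3.41415571e-04, -4.44869328e+01, -3.51340663e+01, -2.51131587e-04,
        9.11703974e-03,  3.43231875e-05]), 'tool_pos': array([5.74449540e-01, 1.33337151e-04, 2.30390762e-01]), 'ee_rot': array([-7.28094562e-04,  7.07099957e-01,  7.07113070e-01, -4.76682303e-04]), 'ft_force': array([-0.46730017,  0.0351187 ,  0.23773643]), 'torque': array([-0.00407079, -0.00212543,  0.01094624]), 'grip_force': 0.0, 'width': 0.9966626843005595}
scene cam at [1.021 0.741 1.137]
cover 0.76 [ 0.56  -0.171  0.012] [[0.429, -0.263, -0.0], [0.652, -0.109, 0.055]]
station 0.71 [0.557 0.193 0.041] [[0.428, 0.105, 0.004], [0.692, 0.283, 0.074]]
shaker 0.77 [0.563 0.022 0.057] [[0.541, -0.005, 0.005], [0.579, 0.032, 0.087]]
jar 0.77 [0.508 0.428 0.089] [[0.474, 0.393, 0.008], [0.527, 0.449, 0.096]]
bowl 0.7 [ 0.726
[... 1773 characters left out ...]
0.069 0.373]
cover 0.76 [ 0.546 -0.17   0.013] [[0.445, -0.24, 0.004], [0.648, -0.112, 0.053]]
station 0.75 [0.554 0.147 0.043] [[0.421, 0.1, 0.011], [0.68, 0.193, 0.074]]
shaker 0.88 [0.554 0.014 0.084] [[0.535, -0.008, 0.016], [0.573, 0.031, 0.085]]
bowl 0.91 [0.744 0.006 0.027] [[0.685, -0.035, 0.003], [0.775, 0.054, 0.055]]
ramekin 0.66 [ 0.546 -0.17   0.013] [[0.445, -0.24, 0.004], [0.648, -0.112, 0.053]]
 mark cover 0.75 [235.1 282.3] [ 0.5438 -0.1821  0.    ]
 mark grip 0.82 [232.8 304.8] [ 0.5431 -0.1922  0.04  ]
 mark tongue 0.93 [157.7 279.3] [ 0.4239 -0.1778  0.    ]
 mark station 0.78 [248.7   6. ] [0.5672 0.1942 0.    ]
 mark bar_face 0.17 [233.1 283.8] [ 0.5462 -0.144   0.06  ]
```

View pics/scene1.png

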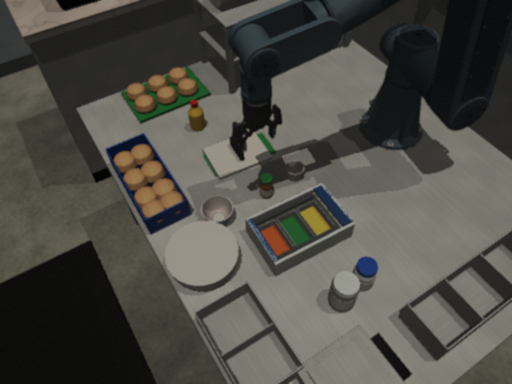

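```bash
cat > b.py <<'E'
from h import *
import sys
def rect(c):
    (cx,cy),(w,h),a=cv2.minAreaRect((c[:,:2]*1000).astype(np.float32)); return np.round([cx,cy,w,h,a],1)
for n in sys.argv[1:]:
    p,W=shot(n); hsv=cv2.cvtColor(p['frame'],cv2.COLOR_RGB2HSV)
    for t,bands in [('cover',[(.010,.018),(.046,.060)]),('station',[(.066,.080)])]:
        m=ctrl.masks_of(t,p)
        if not m: continue
        c=cloud(p,W,m[0]['region'])
        for lo,hi in bands:
            k=c[(c[:,2]>lo)&(c[:,2]<hi)]
            if len(k)<30: continue
            # trim isolated
            print(n,t,lo,len(k),rect(k),'med z',np.median(k[:,2]).round(4))
        H=hsv[...,0].astype(int); S=hsv[...,1]; V=hsv[...,2]
        for col,(a,b) in {'green':(40,85),'blue':(95,130),'red':(0,8)}.items():
            mm=m[0]['region']&(H>=a)&(H<=b)&(S>100)&(V>50)
            if mm.sum()<25: continue
            nl,lab,st,_=cv2.connectedComponentsWithStats(mm.astype(np.uint8))
            for i in range(1,nl):
                if st[i,4]>25:
                    k=cloud(p,W,lab==i); k=k[(k[:,2]>.0)]
                    print(n,t,col,st[i,4],rect(k),'z',np.percentile(k[:,2],[5,50,95]).round(4))
E
python3 b.py scene side wrist
```

```text
scene cover 0.01 1220 [ 543.6 -186.8  156.6  213.1   83.2] med z 0.0129
scene cover 0.046 68 [ 552.7 -186.8   88.1   14.1   89.8] med z 0.0519
scene cover green 93 [ 433.9 -179.2   98.5   17.9   84.5] z [0.0012 0.0041 0.0088]
scene cover green 39 [ 652.6 -195.7  105.1    6.    84.7] z [0.0017 0.0043 0.007 ]
scene station 0.066 1281 [555.8 190.9 179.4 272.1  87.4] med z 0.0707
scene station green 433 [563.  192.7 116.3  50.4  86.6] z [0.0115 0.0153 0.019 ]
scene station blue 362 [444.  197.5 153.8  29.6  88.1] z [0.0688 0.0719 0.0757]
scene station blue 28 [672.4 118.8  42.7  19.8  59.8] z [0.0682 0.072  0.0751]
scene station blue 53 [683.  209.7  66.7   8.6  86.6] z [0.0692 0.0725 0.0758]
scene station red 33 [657.8 192.1 117.3  10.1  81.2] z [0.0118 0.0152 0.0361]
side cover 0.01 1566 [ 533.3 -187.9  156.8  228.1   85.2] med z 0.0148
side cover 0.046 87 [ 543.8 -186.4   88.9   14.5   85. ] med z 0.0543
side cover green 167 [ 429.8 -182.3  116.    24.1   84.9] z [0.0029 0.0071 0.0107]
side station 0.066 1684 [549.8 191.5 182.7 270.2  86.4] med z 0.0728
side station green 467 [565.6 192.3 121.6  55.8  86.6] z [0.0147 0.0177 0.0211]
side station blue 207 [675.6 185.2 157.2  16.4  87.1] z [0.0717 0.0745 0.0772]
side station blue 502 [437.9 196.  160.3  28.2  87.5] z [0.0715 0.0748 0.0777]
wrist cover 0.01 9064 [ 545.7 -189.   149.7  200.9   85.5] med z 0.013
wrist cover 0.046 403 [ 546.5 -173.1   60.    14.2   85.1] med z 0.0528
wrist cover green 147 [ 650.3 -191.9   96.     4.9   84.8] z [0.0039 0.005  0.0062]
wrist cover green 179 [ 483.6 -105.   275.2   20.2   66. ] z [0.0041 0.005  0.0063]
wrist station 0.066 6241 [549.9 142.3  81.4 271.6  87.5] med z 0.0723
wrist station green 2655 [563.6 167.8  56.8  60.9  88.7] z [0.0148 0.0162 0.0176]
wrist station blue 1955 [434.8 148.1  60.5  34.6  87.6] z [0.0717 0.0732 0.0745]
wrist station blue 345 [670.6 141.8  70.2   5.2  87. ] z [0.0714 0.0731 0.0744]
```

The picture shows the cover at about (238,152), the well at (298,228) with its grooved rail on the robot's side (right/up), and the shaker at (266,183) between them. Cover: about (546,-189) mm, yaw about -4.8°. Well: about (550,191) mm, yaw about -2.6°.

```bash
python3 -m creep '[[[-0.9,-0.136,0],[0,0,0]],[[-0.9,-0.136,0],[0,0,0]],[[-0.9,-0.136,0],[0,0,0]],[[-0.9,-0.136,0.3],[0,0,0]],[[-0.9,-0.136,0.3],[0,0,0]],[[-0.9,-0.136,0.3],[0,0,0]],[[-0.9,-0.136,0.3],[0,0,0]],[[0,0,0],[0,0,0.0267]]]' 60 && python3 -m creep '[[[0,0,0],[0,0,0]],[[0,0,0],[0,0,0]]]'; python3 b.py wrist; cat > s.py <<'E'
from h import *
T=pose(); s=ctrl.observe()
ey=T[:3,1]; ex=T[:3,0]
print('t',round(s['time'],2),'tcp',(T[:3,3]*1000).round(1),'yaw(y axis)',np.degrees(np.arctan2(ey[1],ey[0])).round(2),'pitch',np.degrees(np.arcsin(ey[2])).round(2),'roll',np.degrees(np.arcsin(ex[2])).round(2),'F',np.round(s['ft_force'],1),'M',np.round(s['torque'],2),'w',round(s['width']*85.4,1),'grip',np.round(s['grip_force'],1))
E
python3 s.py
```

```text
time: 3.85
tool_pos: [0.5456, -0.1907, 0.1943]
ee_rot: [-0.001, 0.738, 0.675, -0.0]
ft_force: [0.2, 0.5, 0.0]
width: 0.701
grip_force: 0.0
time: 4.1
tool_pos: [0.5466, -0.1888, 0.1954]
ee_rot: [0.0, 0.735, 0.678, 0.0]
ft_force: [-0.3, 0.3, -0.3]
width: 0.705
grip_force: 0.0
wrist cover 0.01 19292 [ 545.3 -190.   149.6  201.2   85.1] med z 0.0131
wrist cover 0.046 1085 [ 545.6 -189.5   89.7   13.2   84.9] med z 0.0529
wrist cover green 753 [ 434.3 -152.1   52.6   22.6   84.3] z [0.004  0.0051 0.0063]
wrist cover green 296 [ 649.9 -198.6  107.4    5.    85.5] z [0.0039 0.005  0.0062]
wrist cover green 699 [ 430.7 -205.5   58.8   24.7   85.1] z [0.004  0.0051 0.0062]
t 4.25 tcp [ 546.6 -188.7  195.5] yaw(y axis) -4.73 pitch 0.02 roll -0.01 F [ 0.8 -0.7 -0.9] M [-0.05 -0.05 -0.02] w 60.1 grip 0.0
```

```bash
python3 -m creep '[[[-0.03,-0.03,0.95],[0,0,0.0015]],[[0,0,0.95],[0,0,0]],[[0,0,0.95],[0,0,0]],[[0,0,0.95],[0,0,0]],[[0,0,0.95],[0,0,0]],[[0,0,0.6],[0,0,0]],[[0,0,0.43],[0,0,0]],[[0,0,0],[0,0,0]]]' - >/dev/null; python3 -m creep '[[[0,0,0],[0,0,0]],[[0,0,0],[0,0,0]],[[0,0,0],[0,0,0]],[[0,0,0],[0,0,0]],[[0,0,0],[0,0,0]],[[0,0,0],[0,0,0]]]' 0 80 >/dev/null; python3 s.py
```

```text
t 6.0 tcp [ 546.2 -190.2   22.9] yaw(y axis) -5.07 pitch 0.09 roll -0.04 F [-0.6  0.6  5.9] M [ 0.09  0.14 -0.  ] w 13.0 grip 79.4
```

```bash
python3 -m creep '[[[0,0,-0.3],[0,0,0]],[[0,0,-0.8],[0,0,0]],[[0,0,-0.95],[0,0,0]],[[0,0,-0.95],[0,0,0]],[[0,0,-0.95],[0,0,0]],[[0,0,-0.95],[0,0,0]],[[0,0,-0.95],[0,0,0]],[[0,0,-0.5],[0,0,-0.0135]]]' >/dev/null;  python3 -m creep '[[[0.9,0,0],[0,0,0]],[[0.9,0,0],[0,0,0]],[[0.9,0,0],[0,0,0]],[[0.9,0,0],[0,0,0]],[[0.9,0,0],[0,0,0]],[[0.9,0,0],[0,0,0]],[[0.9,0,0],[0,0,0]],[[0.9,0,0],[0,0,0]]]' >/dev/null; python3 -m creep '[[[0,0,0],[0,0,0]],[[0,0,0],[0,0,0]],[[0,0,0],[0,0,0]]]'>/dev/null; python3 s.py; python3 b.py wrist; python3 - <<'E'
from h import *
p,W=shot('wrist'); save(p,'w2.png')
E
```

```text
t 8.38 tcp [555.3  25.1 212.3] yaw(y axis) -2.7 pitch -0.02 roll -0.01 F [ 0.1  0.3 -3.1] M [-0.01 -0.02 -0.01] w 12.4 grip 78.2
wrist cover green 544 [661.1  22.8  71.2  86.6  38.8] z [0.1934 0.1943 0.1953]
wrist cover green 4566 [440.6  30.4 110.3  22.1  87.7] z [0.1936 0.1946 0.1955]
wrist station 0.066 7031 [550.7 151.1  91.3 271.3  87.1] med z 0.0728
wrist station green 3982 [564.8 177.7  77.9  61.7  86.8] z [0.0148 0.0162 0.0175]
wrist station blue 2832 [438.2 160.   84.1  30.1  88.4] z [0.0717 0.0731 0.0744]
wrist station blue 616 [673.5 147.9  83.6   9.8  86.9] z [0.0714 0.073  0.0743]
wrist station blue 82 [682.6 174.7  30.4   3.9  85. ] z [0.0722 0.0733 0.0749]
```

View pics/w2.png

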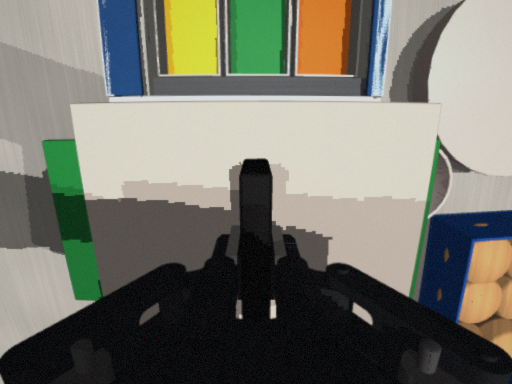

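The wrist view shows the board held square. Its tongue is at (70,220), the fin at (255,190), and the well beyond starts at row 95. Next I look from further over to pin down the well's far side.

```bash
python3 -m creep '[[[0.9,0,-0.6],[0,0,0]],[[0.9,0,-0.6],[0,0,0]],[[0.9,0,-0.6],[0,0,0]],[[0,0,0],[0,0,0]],[[0,0,0],[0,0,0]]]'>/dev/null; python3 s.py; cat > st.py <<'E'
from h import *
p,W=shot('wrist'); save(p,'w3.png')
c=cloud(p,W,np.ones((384,512),bool)); 
k=c[(c[:,2]>.062)&(c[:,2]<.082)&(c[:,0]>.39)&(c[:,0]<.72)&(c[:,1]>.06)&(c[:,1]<.31)]*1000
np.save('st.npy',k)
print(len(k),k.min(0),k.max(0)); print(cv2.minAreaRect(k[:,:2].astype(np.float32)))
for y0 in range(100,290,15):
    b=k[(k[:,1]>y0)&(k[:,1]<y0+4)]
    if len(b)>5: print(y0+2,b[:,0].min().round(1),b[:,0].max().round(1))
for x0 in range(420,690,30):
    b=k[(k[:,0]>x0)&(k[:,0]<x0+4)]
    if len(b)>5: print('x',x0+2,b[:,1].min().round(1),b[:,1].max().round(1))
E
python3 st.py
```

```text
t 9.2 tcp [558.9 106.3 265.8] yaw(y axis) -2.65 pitch -0.05 roll -0.03 F [ 0.8 -0.4 -3.8] M [0.01 0.01 0.  ] w 12.5 grip 78.4
6023 [417.49886543 184.73724188  62.01024566] [691.49908151 285.61636815  75.99699778]
((554.5455322265625, 234.08811950683594), (90.87844848632812, 271.51165771484375), 87.26395416259766)
192 671.6 686.7
207 417.8 688.6
222 419.9 689.2
237 419.7 689.5
252 420.6 690.8
267 421.0 690.2
282 423.4 519.2
x 422 194.9 285.6
x 452 195.3 282.5
x 482 273.3 281.5
x 512 271.4 280.4
x 542 270.3 278.9
x 572 269.2 277.2
x 602 266.7 276.4
x 632 265.4 274.3
x 662 264.6 273.2
```

View pics/w3.png

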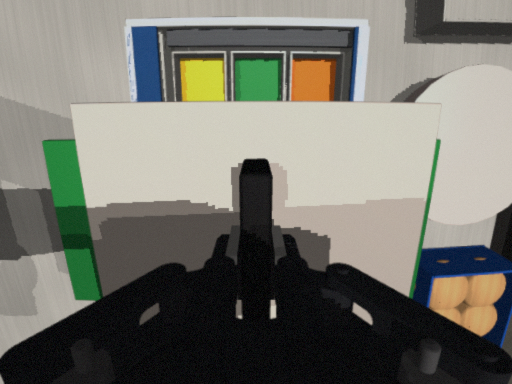

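The view shows the well's far edge at row 20, with the blue lips at columns 148 and 360. The well centre works out at about (552.5,191.1) mm with yaw -2.65°. Next I move over the well and tilt the board 12°.

```bash
cat > g.py <<'E'
# usage: g.py tipx tipz pitch : tool-axis shift (shares of 3cm, before turning) and turn to reach it
from h import *
import sys
S=np.array([552.5,191.1,0]); yaw=np.radians(-2.65)
Rw=R.from_euler('z',yaw).as_matrix()
T=pose(); A=Rw.T@T[:3,:3]; t=Rw.T@(T[:3,3]*1000-S)
th=np.degrees(np.arcsin(A[2,1])); rel=np.array([0,-126.,22.9])
tip=t+A@rel; far=t+A@np.array([0,108,22.9])
s=ctrl.observe()
print('t',round(s['time'],2),'tip',tip.round(1),'far',far.round(1),'pitch',th.round(2),'yaw err',np.degrees(np.arctan2(A[1,1],A[0,1])).round(2),'roll',np.degrees(np.arcsin(A[2,0])).round(2),'Fwell',(Rw.T@s['ft_force']).round(1),'M',np.round(s['torque'],2),'grip',np.round(s['grip_force'],0))
if len(sys.argv)>3:
    x,z,p=map(float,sys.argv[1:4]); D=np.radians(p)
    o=np.array([x,0,z])+126*np.array([np.cos(D),0,np.sin(D)])
    tt=o-22.9*np.array([np.sin(D),0,-np.cos(D)])
    print('shift shares',(A.T@(tt-t)/30).round(3),'x-turn share',((th-p)/180).round(4))
E
python3 -m creep '[[[0.938,0.047,0.5],[0,0,0]],[[0.938,0.047,0.5],[0,0,0]],[[0.938,0.047,0.5],[0,0,0]],[[0,0,0],[-0.033,0,0]],[[0,0,0],[-0.0337,0,0]],[[0,0,0],[0,0,0]],[[0,0,0],[0,0,0]]]'>/dev/null; python3 g.py -104 80 12
```

```text
t 10.12 tip [-103.4    0.   173. ] far [ 1.255e+02 -2.000e-01  2.213e+02] pitch 11.92 yaw err -0.05 roll -0.01 Fwell [ 0.1  0.3 -2.7] M [ 0.01  0.2  -0.03] grip 79.0
shift shares [ 3.000e-03 -6.600e-01  3.024e+00] x-turn share -0.0005
```

```bash
python3 -m creep '[[[0,-0.17,0.76],[0,0,0]],[[0,-0.16,0.76],[0,0,0]],[[0,-0.16,0.75],[0,0,0]],[[0,-0.16,0.75],[0,0,0]],[[0,0,0],[0,0,0]],[[0,0,0],[0,0,0]]]'>/dev/null; python3 g.py -106 58 12; python3 - <<'E'
from h import *
o=[]
for n in ['side','scene']:
    p,W=shot(n)
    f=p['frame']; c=f[180:300,180:340] if n=='side' else f[160:280,225:385]
    o.append(cv2.resize(c,None,fx=3.6,fy=3.6,interpolation=cv2.INTER_CUBIC)[:290*2,:400*2])
    for t in ['tongue','groove','bar_face','grip','far_lip']:
        m=ctrl.mark_of(t,p)
        print(n,t,[(round(k['p'],2),np.round(k['xy'],1)) for k in m[:1]])
cv2.imwrite('pics/ss.png',cv2.resize(np.hstack(o),(800,300))[:,:,::-1])
E
```

```text
t 10.88 tip [-102.7    0.5   81. ] far [126.1   0.4 129.8] pitch 12.05 yaw err -0.04 roll 0.01 Fwell [ 0.4  0.6 -2.7] M [ 0.03  0.2  -0.05] grip 79.0
shift shares [-0.014 -0.267  0.73 ] x-turn share 0.0003
side tongue [(0.63, array([293.7, 242.7]))]
side groove [(0.69, array([288.2, 247.2]))]
side bar_face [(0.82, array([291.5, 249.1]))]
side grip [(0.68, array([246.4, 220.1]))]
side far_lip [(0.73, array([212.9, 239. ]))]
scene tongue []
scene groove [(0.98, array([326.6, 211.8]))]
scene bar_face [(0.82, array([330.3, 208.5]))]
scene grip [(0.95, array([297.1, 206.8]))]
scene far_lip [(0.76, array([267.8, 239.8]))]
```

View pics/ss.png

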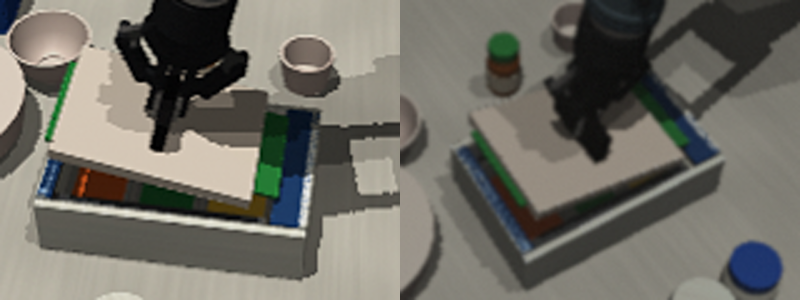

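The board is tilted inside the well with its far end above the far lip. The green tongue at (270,150) in the left crop stands just clear of the blue lip at (295,160). Lowering to groove height.

```bash
python3 -m creep '[[[0,-0.08,0.25],[0,0,0]],[[0,-0.08,0.25],[0,0,0]],[[0,-0.08,0.23],[0,0,0]],[[0,0,0],[0,0,0]],[[0,0,0],[0,0,0]]]'>/dev/null; python3 g.py -121 58 12
```

```text
t 12.1 tip [-98.9   1.1  63.3] far [129.2   1.  115.2] pitch 12.81 yaw err -0.05 roll 0.1 Fwell [ 3.3 -3.3 32. ] M [-0.44  2.46 -0.04] grip 133.0
shift shares [-0.034 -0.746  0.069] x-turn share 0.0045
```

```bash
python3 -m creep '[[[0,0.08,-0.25],[0,0,0]],[[0,0.04,-0.15],[0,0,0]],[[0,0,0],[0,0,0]],[[0,0,0],[0,0,0]]]'>/dev/null; python3 g.py -104 75 12; python3 - <<'E'
from h import *
o=[]
for n in ['side','scene']:
    p,W=shot(n)
    f=p['frame']; c=f[195:285,190:310] if n=='side' else f[180:270,245:365]
    o.append(cv2.resize(c,(400,300),interpolation=cv2.INTER_CUBIC))
cv2.imwrite('pics/ss2.png',np.hstack(o)[:,:,::-1])
p,W=shot('wrist'); save(p,'w4.png')
c=cloud(p,W,np.ones((384,512),bool))
S=np.array([.5525,.1911,0]); Rw=R.from_euler('z',np.radians(-2.65)).as_matrix(); k=(c-S)@Rw*1000
# cover top plane/edges in tool frame from wrist
T=pose(); kt=(c-T[:3,3])@T[:3,:3]*1000
hsv=cv2.cvtColor(p['frame'],cv2.COLOR_RGB2HSV).reshape(-1,3); g=hsv
v,u=np.nonzero(p['depth']>0); hh=cv2.cvtColor(p['frame'],cv2.COLOR_RGB2HSV)[v,u]
gm=(hh[:,0]>40)&(hh[:,0]<85)&(hh[:,1]>100)
for nm,sel in [('long',gm&(kt[:,1]<-90)&(kt[:,1]>-140)&(kt[:,2]<40)),('short',gm&(kt[:,1]>90)&(kt[:,1]<125)&(kt[:,2]<40)),('top',(~gm)&(abs(kt[:,2]-9)<6)&(abs(kt[:,1])<105)&(abs(kt[:,0])<85))]:
    q=kt[sel]; print(nm,len(q)); 
    if len(q)>10: print(np.percentile(q,[1,50,99],axis=0).round(1).tolist())
    if nm=='top': print('plane z=a*x+b*y+c',np.linalg.lstsq(np.c_[q[:,:2],np.ones(len(q))],q[:,2],rcond=None)[0])
E
```

```text
t 12.6 tip [-103.3    0.8   70.6] far [125.4   0.8 120.3] pitch 12.24 yaw err -0.02 roll 0.04 Fwell [ 3.7 -0.1  7.7] M [ 0.    0.33 -0.02] grip 81.0
shift shares [-0.027  0.011 -0.129] x-turn share 0.0013
long 5150
[[-52.7, -126.5, 13.1], [7.5, -116.1, 14.5], [54.1, -105.9, 16.2]]
short 464
[[-51.1, 104.0, 19.2], [10.6, 105.3, 20.3], [53.7, 106.9, 21.6]]
top 54038
[[-48.6, -98.6, 6.3], [33.9, -6.6, 9.5], [74.3, 96.9, 12.8]]
plane z=a*x+b*y+c [2.98181677e-04 2.61019462e-02 9.53642268e+00]
```

View pics/ss2.png

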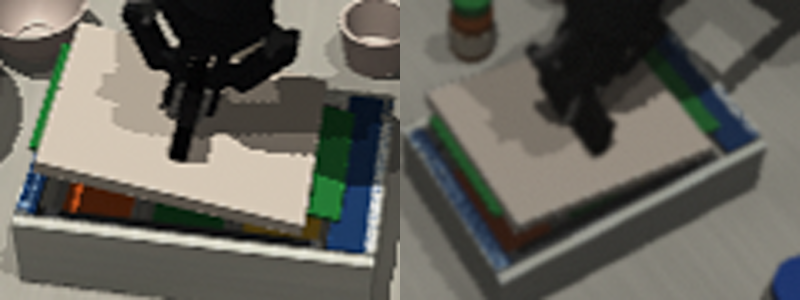

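View pics/w4.png

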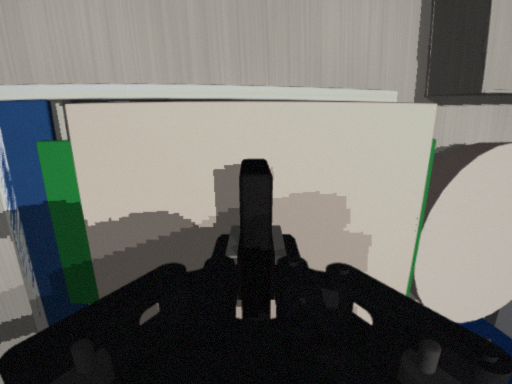

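The tongue is lying on the blue lip: in the wrist view its edge at column 40 overlaps the lip, whose edge is near column 60. I had taken the box middle as the origin. The grooved rail is wider, so the well's origin is 15 mm further along +x, which also fits the blue-lip measurements. The board has slipped about 1.5° in pitch in the grip. I'll correct for both.

```bash
cat > g.py <<'E'
# usage: g.py tipx tipz boardpitch [slipdeg]: tool-axis shift (shares of 3cm, before turning) and turn
from h import *
import sys
a=list(map(float,sys.argv[1:])); slip=a[3] if len(a)>3 else 1.5
S=np.array([567.5,190.4,0]); Rw=R.from_euler('z',np.radians(-2.65)).as_matrix()
T=pose(); A=Rw.T@T[:3,:3]; t=Rw.T@(T[:3,3]*1000-S)
th=np.degrees(np.arcsin(A[2,1])); Q=R.from_euler('x',slip,degrees=True).as_matrix()
piv=np.array([0,0,-19.]); f=lambda v: piv+Q@(np.array(v)-piv)
tp,fa,og=f([0,-126.,22.9]),f([0,108,22.9]),f([0,0,22.9])
s=ctrl.observe()
print('t',round(s['time'],2),'tip',(t+A@tp).round(1),'orig',(t+A@og).round(1),'far',(t+A@fa).round(1),'board pitch',(th-slip).round(2),'yaw err',np.degrees(np.arctan2(A[1,1],A[0,1])).round(2),'roll',np.degrees(np.arcsin(A[2,0])).round(2),'Fwell',(Rw.T@s['ft_force']).round(1),'grip',np.round(s['grip_force'],0))
if len(a)>2:
    dth=np.radians(a[2]+slip-th); A2=R.from_rotvec([0,-dth,0]).as_matrix()@A
    tt=np.array([a[0],0,a[1]])-A2@tp
    print('shift shares',(A.T@(tt-t)/30).round(3),'x-turn share',(-dth/np.pi).round(4))
E
python3 -m creep '[[[0,0.1,-0.4],[0,0,0]],[[0,0,0],[0,0,0]],[[0,0,0],[0,0,0]]]'>/dev/null; python3 g.py -105 85 12
```

```text
t 13.12 tip [-122.6    0.5   84.3] orig [  1.3   0.5 107.1] far [107.5   0.5 126.6] board pitch 10.4 yaw err 0.01 roll -0.02 Fwell [ 0.  -0.4 -2.8] grip 80.0
shift shares [-0.016  0.559 -0.019] x-turn share -0.0089
```

```bash
python3 -m creep '[[[-0.016,0.28,-0.01],[0,0,0]],[[0,0.28,-0.01],[0,0,0]],[[0,0,0],[-0.009,0,0]],[[0,0,0],[0,0,0]],[[0,0,0],[0,0,0]]]'>/dev/null; python3 g.py -105 58 12; python3 - <<'E'
from h import *
p,W=shot('wrist')
c=cloud(p,W,np.ones((384,512),bool)); v,u=np.nonzero(p['depth']>0); hh=cv2.cvtColor(p['frame'],cv2.COLOR_RGB2HSV)[v,u]
T=pose(); kt=(c-T[:3,3])@T[:3,:3]*1000
S=np.array([.5675,.1904,0]); Rw=R.from_euler('z',np.radians(-2.65)).as_matrix(); k=(c-S)@Rw*1000
g=(hh[:,0]>40)&(hh[:,0]<85)&(hh[:,1]>100)&(kt[:,1]<-90)&(kt[:,2]<40)
b=(hh[:,0]>95)&(hh[:,0]<130)&(hh[:,1]>100)&(k[:,0]<-90)&(k[:,0]>-170)&(abs(k[:,1])<85)
print('tongue well',np.percentile(k[g],[1,50,99],axis=0).round(1).tolist()); print('lip',np.percentile(k[b],[1,50,99],axis=0).round(1).tolist())
e=(abs(k[:,2]-70)<8)&(k[:,1]>60)&(k[:,1]<100)&(abs(k[:,0])<100)
print('cheek y',np.percentile(k[e],[1,50,99],axis=0).round(1).tolist())
q=kt[(abs(kt[:,2]-9)<6)&(abs(kt[:,1])<95)&(abs(kt[:,0])<85)&~g];print(np.linalg.lstsq(np.c_[q[:,:2],np.ones(len(q))],q[:,2],rcond=None)[0], 'edge',np.percentile(q[:,0],99.5))
save(p,'w5.png')
E
```

```text
t 13.75 tip [-1.045e+02  1.000e-01  8.560e+01] orig [ 18.7   0.2 112. ] far [124.3   0.2 134.7] board pitch 12.1 yaw err 0.02 roll -0.0 Fwell [ 0.2  0.4 -2.7] grip 80.0
shift shares [-0.004 -0.232  0.898] x-turn share 0.0005
tongue well [[-113.4, -52.6, 71.3], [-94.6, 7.8, 92.0], [-84.8, 54.4, 95.1]]
lip [[-146.9, -75.6, 70.9], [-126.5, 3.6, 73.1], [-113.6, 76.8, 74.8]]
cheek y [[-98.5, 78.3, 64.1], [-14.3, 82.9, 69.1], [97.0, 87.8, 70.7]]
[4.55363558e-04 1.68730952e-02 9.62901911e+00] edge 74.61447590294958
```

View pics/w5.png

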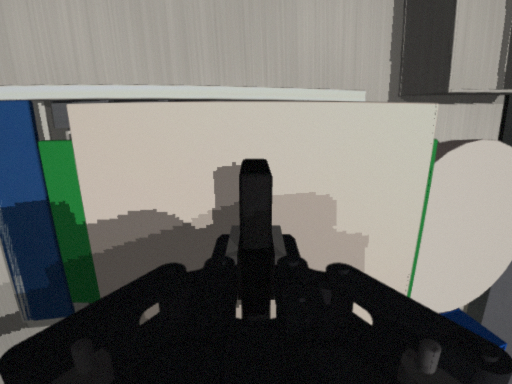

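Now the tongue's edge (column 40 at row 145) is clear of the lip edge, which measures x = -113.6 against -114 given. Lowering in front of the groove.

```bash
python3 -m creep '[[[0,-0.06,0.225],[0,0,0]],[[0,-0.06,0.225],[0,0,0]],[[0,-0.06,0.225],[0,0,0]],[[0,-0.05,0.2],[0,0,0]],[[0,0,0],[0,0,0]],[[0,0,0],[0,0,0]]]'>/dev/null; python3 g.py -121 58 12 1
```

```text
t 14.55 tip [-1.038e+02  1.000e-01  5.770e+01] orig [19.2  0.1 85.3] far [124.6   0.2 108.9] board pitch 12.64 yaw err 0.0 roll 0.0 Fwell [-0.3  0.3 -2.3] grip 80.0
shift shares [-0.005 -0.549 -0.097] x-turn share 0.0036
```

```bash
python3 -m creep '[[[0,-0.18,-0.03],[0,0,0]],[[0,-0.18,-0.03],[0,0,0]],[[0,-0.18,-0.03],[0.0036,0,0]],[[0,0,0],[0,0,0]],[[0,0,0],[0,0,0]]]'>/dev/null; python3 g.py -126 57 9 1
```

```text
t 15.18 tip [-120.6    0.2   57.9] orig [ 2.6  0.2 84.1] far [108.2   0.2 106.6] board pitch 12.01 yaw err 0.0 roll 0.01 Fwell [ 0.1  0.2 -2.6] grip 80.0
shift shares [-0.005 -0.151  0.212] x-turn share 0.0167
```

```bash
python3 -m creep '[[[0,-0.075,0.1],[0.008,0,0]],[[0,-0.075,0.11],[0.0085,0,0]],[[0,0,0],[0,0,0]],[[0,0,0],[0,0,0]]]'>/dev/null; python3 g.py -131 57 7 1
```

```text
t 15.68 tip [-1.243e+02  1.000e-01  5.740e+01] orig [ 0.1  0.  77.6] far [106.7  -0.   94.8] board pitch 9.2 yaw err -0.02 roll 0.02 Fwell [ 5.5 -0.8 -0.3] grip 80.0
shift shares [-0.003 -0.2    0.136] x-turn share 0.0122
```

```bash
python3 -m creep '[[[0,-0.1,0.06],[0.006,0,0]],[[0,-0.1,0.07],[0.006,0,0]],[[0,0,0],[0,0,0]],[[0,0,0],[0,0,0]]]'>/dev/null; python3 g.py -131.5 57.5 4 1
```

```text
t 16.18 tip [-1.287e+02  1.000e-01  5.780e+01] orig [-3.7  0.1 73.8] far [103.4  -0.   87.6] board pitch 7.34 yaw err -0.03 roll 0.05 Fwell [ 9.6 -1.2 -2.4] grip 80.0
shift shares [-0.004 -0.061  0.242] x-turn share 0.0185
```

```bash
python3 -m creep '[[[0,-0.05,0.12],[0.009,0,0]],[[0,-0.05,0.12],[0.0095,0,0]],[[0,0,0],[0,0,0]],[[0,0,0],[0,0,0]]]'>/dev/null; python3 g.py -132 58.5 2 1
```

```text
t 16.68 tip [-130.     0.2   58.4] orig [-4.4  0.1 67.9] far [103.3   0.   76.1] board pitch 4.32 yaw err -0.04 roll 0.07 Fwell [13.2 -2.7  1.9] grip 80.0
shift shares [-0.006 -0.041  0.163] x-turn share 0.0129
```

```bash
python3 -m creep '[[[0,-0.06,0.06],[0.005,0,0]],[[0,0,0.08],[0.005,0,0]],[[0,0,0],[0,0,0]],[[0,0,0],[0,0,0]]]'>/dev/null; python3 g.py -132 59 1 1; python3 - <<'E'
from h import *
p,W=shot('wrist'); save(p,'w6.png')
c=cloud(p,W,np.ones((384,512),bool)); v,u=np.nonzero(p['depth']>0); hh=cv2.cvtColor(p['frame'],cv2.COLOR_RGB2HSV)[v,u]
T=pose(); kt=(c-T[:3,3])@T[:3,:3]*1000
q=kt[(abs(kt[:,2]-9)<4)&(abs(kt[:,1])<95)&(kt[:,0]<73)&(kt[:,0]>35)];print(np.linalg.lstsq(np.c_[q[:,:2],np.ones(len(q))],q[:,2],rcond=None)[0])
S=np.array([.5675,.1904,0]); Rw=R.from_euler('z',np.radians(-2.65)).as_matrix(); k=(c-S)@Rw*1000
b=(hh[:,0]>95)&(hh[:,0]<130)&(hh[:,1]>100)&(k[:,0]>90)&(k[:,0]<125)&(abs(k[:,1])<80)
g=(hh[:,0]>40)&(hh[:,0]<85)&(hh[:,1]>100)&(k[:,0]>90)&(k[:,0]<125)
for n,m in [('farlip',b),('shorttongue',g)]: print(n,m.sum(),np.percentile(k[m],[1,50,99],axis=0).round(1).tolist() if m.sum() else '')
E
```

```text
t 17.18 tip [-130.6    0.3   58.9] orig [-4.7  0.2 64.9] far [1.031e+02 1.000e-01 7.010e+01] board pitch 2.75 yaw err -0.05 roll 0.1 Fwell [16.4 -1.5  5.8] grip 81.0
shift shares [-0.009 -0.028  0.121] x-turn share 0.0097
[1.33142259e-03 1.25254998e-02 9.57650546e+00]
farlip 1026 [[103.5, -53.2, 70.8], [106.3, 24.8, 73.1], [115.6, 77.1, 74.4]]
shorttongue 525 [[100.0, -50.8, 73.0], [101.6, 9.2, 75.7], [104.9, 54.0, 76.9]]
```

View pics/w6.png

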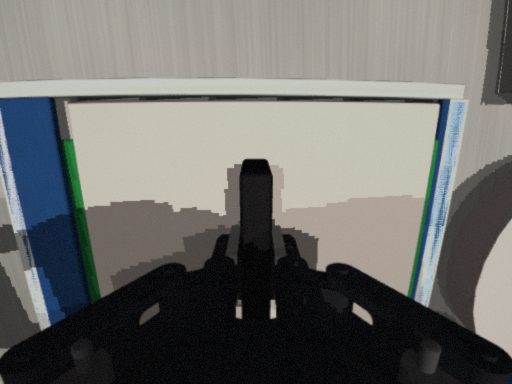

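The short tongue (column 430) is dropping just inside the far lip's edge (column 440) and the board is nearly flat. Continuing to lower.

```bash
python3 -m creep '[[[0,-0.01,0.06],[0.006,0,0]],[[0,0,0.05],[0.006,0,0]],[[0,0,0],[0,0,0]],[[0,0,0],[0,0,0]]]'>/dev/null; python3 g.py -131 60 0 1
```

```text
t 17.73 tip [-131.1    0.3   60. ] orig [-5.1  0.2 61.5] far [102.9   0.   62.8] board pitch 0.66 yaw err -0.07 roll 0.1 Fwell [19.7 -2.5  4.1] grip 81.0
shift shares [-0.01   0.011  0.05 ] x-turn share 0.0037
```

```bash
python3 -m creep '[[[0,0.02,0.04],[0.004,0,0]],[[0,0,0.03],[0.003,0,0]],[[0,0,0],[0,0,0]],[[0,0,0],[0,0,0]]]'>/dev/null; python3 g.py -131 60 0 1
```

```text
t 18.23 tip [-131.3    0.3   61.2] orig [-5.3  0.2 59.8] far [1.027e+02 1.000e-01 5.860e+01] board pitch -0.62 yaw err -0.05 roll 0.1 Fwell [15.2 -2.2  9. ] grip 82.0
shift shares [-0.01   0.002 -0.007] x-turn share -0.0034
```

```bash
python3 -m creep '[[[0,0,0],[0,0,0]],[[0,0,0],[0,0,0]],[[0,0,0],[0,0,0]],[[0,0,0],[0,0,0]],[[0,0,0],[0,0,0]],[[0,0,0],[0,0,0]]]' 60 >/dev/null; python3 g.py; python3 -m creep '[[[0,0,-0.4],[0,0,0]],[[0,0,-0.8],[0,0,0]],[[0,0,-0.9],[0,0,0]],[[0,0,-0.9],[0,0,0]],[[0,0,-0.9],[0,0,0]],[[-0.9,0,-0.9],[0,0,0]],[[-0.9,0,0],[0,0,0]],[[0,0,0],[0,0,0]]]'; python3 - <<'E'
from h import *
p,W=shot('wrist'); save(p,'w7.png')
c=cloud(p,W,np.ones((384,512),bool)); v,u=np.nonzero(p['depth']>0); hh=cv2.cvtColor(p['frame'],cv2.COLOR_RGB2HSV)[v,u]
S=np.array([.5675,.1904,0]); Rw=R.from_euler('z',np.radians(-2.65)).as_matrix(); k=(c-S)@Rw*1000
q=k[(abs(k[:,2]-73)<5)&(abs(k[:,0])<96)&(abs(k[:,1])<72)];print(len(q),np.linalg.lstsq(np.c_[q[:,:2],np.ones(len(q))],q[:,2],rcond=None)[0])
f=k[(k[:,2]>106)&(k[:,2]<120)&(abs(k[:,0])<40)&(abs(k[:,1])<60)];print('fin',len(f),np.percentile(f,[1,50,99],axis=0).round(1).tolist())
g=(hh[:,0]>40)&(hh[:,0]<85)&(hh[:,1]>100)&(abs(k[:,0])<125)&(abs(k[:,0])>90)
for n,m in [('long',g&(k[:,0]<0)),('short',g&(k[:,0]>0))]: print(n,m.sum(),np.percentile(k[m],[1,50,99],axis=0).round(1).tolist() if m.sum() else '')
E
```

```text
t 18.98 tip [-1.41e+02  1.00e-01  5.91e+01] orig [-15.1   0.1  54.2] far [92.8  0.2 50. ] board pitch -2.22 yaw err 0.01 roll -0.0 Fwell [-0.1  0.5 -0.2] grip 0.0
time: 19.98
tool_pos: [0.5537, 0.1358, 0.2226]
ee_rot: [-0.004, 0.724, 0.69, -0.004]
ft_force: [-0.3, 0.4, -1.2]
width: 0.705
grip_force: 0.0
25080 [-1.40613715e-04  6.42313323e-04  7.31384426e+01]
fin 1615 [[-7.0, -42.7, 110.5], [0.1, 3.4, 113.0], [7.0, 44.2, 114.7]]
long 1247 [[-115.0, -52.2, 63.4], [-109.1, 4.2, 65.2], [-102.7, 54.1, 69.9]]
short 136 [[102.9, -53.2, 63.6], [104.2, 0.4, 65.3], [105.5, 52.3, 70.8]]
```

View pics/w7.png

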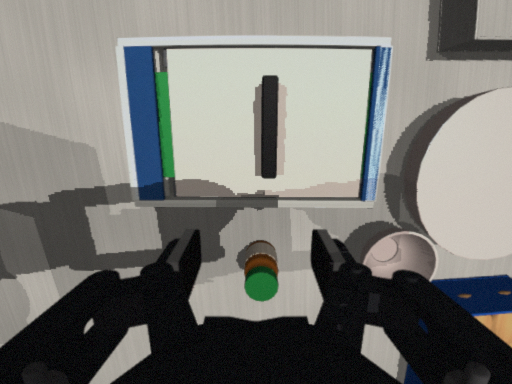

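The board lies flat in the well, with its fin centred at (270,125), x = 0.1 mm. Its top is level at about 74 mm, and the short tongue is under the far lip at column 370. Handing in.

```bash
python3 -c "
from rig import ctrl
print(ctrl.sign_off())"
```

```text
the job is handed in; nothing more can be done
None
```

The cover is flush and locked in the well, with the gripper clear and no sign that anything else moved, and the job is handed in at about 20 s; on a first try the tongue came down on top of the blue lip with about 32 N before I backed off and corrected.

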